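# Set up a clay specimen on the triaxial cell base

### The job

Build the triaxial specimen up on the round pedestal of the cell base, upright and centred: first one porous stone, then the clay specimen, then the other porous stone, then the top cap with its hole upward, and last the steel ball seat, its stem fully down in the hole of the cap. The clay is soft: pinch it lightly and keep it upright. Leave the tools and the tin of soil lying where they are.

Things in the scene. Friction and masses are not known exactly. Their poses are not given: they have to be found in the camera images.
- cell_base: Triaxial cell base, fixed: grey aluminium disc, 140 mm across, 27 mm high, with a steel pedestal in the middle, 39 mm across, flat top 55 mm above the origin. Four small valves with black knobs stick out of the rim to 94 mm from the axis, below 24 mm high, at +60, +95, -60, -95 degrees from its +x. Origin: on the pedestal's axis at the table top; z up.
- stone_a: One of two like porous stones (either may go below): a flat beige disc, 39 mm across, 9 mm thick, 21 g. Origin: centre of its underside; z up. It lies flat on the table.
- stone_b: The other porous stone, a flat beige disc, 39 mm across, 9 mm thick, 21 g. Origin: centre of its underside; z up. It lies flat on the table.
- specimen: Soft clay specimen: plain brown cylinder, 39 mm across, 78 mm high, about 0.19 kg, standing upright on the table. Origin: centre of its lower face; z up. Pinch it with about 10 N; it must never be squeezed harder than 22 N per finger, nor tipped over.
- top_cap: Top cap: grey aluminium round block, 39 mm across, 24 mm high, about 70 g, standing with its hole up as in use. Hole: blind, on the axis of the upper face, 22 mm across, 12 mm deep. A brass drain stub, 7 mm thick, its axis 16.5 mm above the underside, sticks out to 32 mm from the axis along its own +x: grip across its y. Origin: centre of its underside; z up.
- ball_seat: Steel ball seat, about 60 g, 30 mm high, standing on its stem: stem 18 mm across, 10 mm long, foot tapered to 13 mm; above it a collar 30 mm across from 10 to 20.5 mm above the origin (grip here), then a dome. Seated, the stem is in the cap's hole (2 mm clearance all round) and the collar rests on the cap's upper face. Origin: centre of the stem's lower end; z up.
- soil_tin: Open aluminium tin with soil in it, 57 mm across, 33 mm high, standing on the table; to be left alone. Origin: centre of its underside.
- hex_key: Black hex key, 88 x 29 x 6 mm, lying on the table; to be left alone. Origin: middle of its underside; long side along its y.
- caliper: Steel caliper, 210 x 74 x 7 mm, lying on the table; to be left alone. Origin: middle of its underside; long side along its y.

How it is judged:
By the outcome, as a careful person would: the job done as asked, in the order asked, and still so for the second after the job is handed in, with the robot touching nothing.
It also fails if it takes over 131 s, if anything falls off the work surface, if the arm or the gripper's body presses on something with over 40 N, if the wrist force passes 120 N, or if a joint passes its speed limit or range.

### The arm

A 6-joint arm with a two-finger parallel gripper is mounted at the origin on a cart in front of the work surface, level with it; the furniture and walls round the work are solid. World frame = base frame: x ahead of the robot, y to its left, z up, the work surface at z = 0. Lengths are in m, angles in rad, forces in N, time in s.
With the tool pointing down it reaches from about 0.325 to 0.85 m from the base axis. Payload 4.4 kg.
Tool frame: the origin (TCP) lies at the very end of the fingers, on their centre line; the grasp point (between the pads) lies 19 mm behind it (ctrl.grip_point_offset is the distance from the TCP to the grasp point, in m); z points along the fingers, y is the line along which they close (so a half turn about z gives the same grasp; the last joint's range is limited). The gripper opens to 94 mm and grips with 3 to 60 N. Pads are 16 mm wide; open, the fingers measure 119 mm over their backs; the gripper's body (75 mm by 177 mm) begins 78 mm behind the grasp point.
Start: joints at [-1.256, 0.207, 1.542, -0, 1.393, -0.15], TCP at [0.258, -0.514, 0.205] pointing down, gripper open.
Joint ranges: [-2.73, 2.73], [-0.86, 2.22], [0.23, 2.46], [-1.11, 4.25], [0.08, 2.63], [-2.82, 2.82]. Speed limits (rad/s): [2.79, 2.79, 3.14, 3.14, 3.14, 3.14].

### API

Orientations are given as a unit quaternion [x, y, z, w].
In Python, from plant import state, viewer, workorder, ctrl gives the robot as it stands.
- The arm moves only by the shell command python3 -m crank 'ROWS' [FORCE]. ROWS is JSON, a list of rows, each a list of 7 numbers: the shift along the world's x, y, z scaled (see below), then the turn, a rotation vector about the world's x, y, z scaled (see below), then the opening, from 0 (shut) to 1 (fully open). In form: [[tx, ty, tz, ax, ay, az, fingers], ...]. A call has 1 to 20 rows; each row shifts and turns the commanded pose from where the row before left it; what a row does not reach is not made up. The controller multiplies each number of a shift by 0.2 m and each number of a turn by pi rad. A row lasts 1/12 s, in which the tool goes at most 41.7 mm and 7.16 degrees, less where a joint would pass 70% of its speed; a pose out of reach is approached as far as the arm can. A call with a number of a shift or a turn outside -1 to 1 is refused whole. A call with a gripper value outside its range is refused whole. The fingers move at their own pace and stop on an object; FORCE is the grip in N (left out, the last holds). Time passes only in rows, so rows that do not move let the fingers close. It gives the time, the measured TCP pose, the force, the opening and the grip force at its end, in the units of the state.
- state(): the state, without advancing time (a new reading comes with each control period).
- viewer.snapshot(name): name is "scene" or "top"; returns a dict with "frame" (384x512x3 uint8, blue, green, red), "K" (3x3 intrinsics, pixels), "R" (3x3) and "t" (3): a world point X has camera coordinates R X + t. Camera axes: x right, y down, z forward; pixel columns grow to the right and rows downward; lengths in m; the calibration is good to about 2 mm. A picture is of the moment at which its call begins. There is no depth.
- workorder.finish_job(): hands the job in; it is judged then, once.
Trained networks look in a picture, given as the dict that the camera call returned (one of the last four; its "shot" number tells which), for a name from the list of things; names that differ only in an ending like _2 or _b are one class to them, and where a whole thing is asked for, a point or a joint stands for the part that bears it (a point fixed in the world has none). Each returns a list of dicts, best first, with "conf" (0 to 1); they miss things now and then, are a little off and sometimes report something else, mostly with a low value. They report only what shows in the picture. A call takes as long as a camera call.
- viewer.look_for(picture, target): "pixel" ([row, column] in pixels, amid what is visible of it).
The state is a dict: "time_s": time; "joints": joint angles; "dq": joint speeds; "tau": joint torques, N m; "eef_pos": TCP position; "ee_rot": TCP orientation; "contact_force": force on the tool from outside, world axes, zero at the start; "torque": the same for the moment, N m; "grip_width": opening from 0.0 (shut) to 1.0 (fully open); "grasp_force": force on a finger pad.
Only numpy, scipy, OpenCV 4.12 (cv2) and the standard library are available. Lean on these libraries where they do the work, as an engineer would, in place of code of your own. Each camera call takes 0.05 s, during which the arm holds its last target. There are 200 camera calls.

## Working session

There is one attempt and no reset: what is moved stays moved. The work goes in short steps, Python scripts to look and compute and a shell command to move; the robot and the scene stay as the last step left them, time stands still between calls to the robot, and variables do not carry over. Pictures are saved under pics/ and viewed, at most 14 in all, crops included, and the job is handed in when it is done.

```bash
mkdir -p pics; ls
cat > h.py <<'E'
import numpy as np, cv2
from plant import state, viewer, workorder, ctrl
names=["cell_base","stone_a","specimen","top_cap","ball_seat","soil_tin","hex_key","caliper"]
def ray(s,px):
    K,R,t=map(np.array,(s["K"],s["R"],s["t"]))
    d=R.T@np.linalg.inv(K)@np.array([px[1],px[0],1.]); return -R.T@t,d
def atz(s,px,z):
    c,d=ray(s,px); return (c+d*(z-c[2])/d[2])
def tri(s1,p1,s2,p2):
    c1,d1=ray(s1,p1);c2,d2=ray(s2,p2)
    a=np.linalg.lstsq(np.c_[d1,-d2],c2-c1,rcond=None)[0]
    A,B=c1+a[0]*d1,c2+a[1]*d2
    return (A+B)/2,np.linalg.norm(A-B)
def proj(s,X):
    p=np.array(s["K"])@(np.array(s["R"])@X+np.array(s["t"])); return p[1]/p[2],p[0]/p[2]
E
python3 - <<'E'
from h import *
np.set_printoptions(precision=3,suppress=True)
print(ctrl.grip_point_offset,state())
for n in("scene","top"):
    s=viewer.snapshot(n); cv2.imwrite(f"pics/{n}0.png",cv2.resize(s["frame"],(768,576),interpolation=cv2.INTER_CUBIC))
    print(n,"cam",-np.array(s["R"]).T@s["t"], np.array(s["R"])[2],s["K"][0][0])
    for k in names:
        for d in viewer.look_for(s,k)[:3]: print(k,np.round(d["pixel"],1),round(d["conf"],2),atz(s,d["pixel"],0.02))
E
```

```text
pics
0.0188 {'time_s': 0.0, 'joints': array([-1.257,  0.207,  1.543, -0.   ,  1.394, -0.15 ]), 'dq': array([-0.001,  0.001, -0.   , -0.001,  0.001, -0.   ]), 'tau': array([  0.   , -37.088, -28.142,   0.07 ,   0.036,  -0.   ]), 'eef_pos': array([ 0.257, -0.513,  0.204]), 'ee_rot': array([ 0.973,  0.23 , -0.   , -0.001]), 'contact_force': array([-0.227,  0.297,  0.444]), 'torque': array([-0.05 ,  0.021,  0.036]), 'grasp_force': 0.0, 'grip_width': 1.0008037046023617}
scene cam [-0.211 -0.286  0.839] [ 0.622  0.31  -0.719] 449.9645174820909
cell_base [162.7 266.8] 0.84 [0.599 0.085 0.02 ]
stone_a [200.3 368.9] 0.74 [ 0.597 -0.2    0.02 ]
stone_a [200.8 261.8] 0.73 [0.469 0.034 0.02 ]
stone_a [162.9 265.7] 0.6 [0.597 0.087 0.02 ]
specimen [200.1 261.2] 0.95 [0.47  0.036 0.02 ]
top_cap [235.8 340.8] 0.57 [ 0.458 -0.176  0.02 ]
soil_tin [234.  287.5] 0.97 [ 0.404 -0.066  0.02 ]
hex_key [197.8 219. ] 0.61 [0.427 0.132 0.02 ]
caliper [190.4 123.8] 0.55 [0.336 0.354 0.02 ]
top cam [0.275 0.073 1.077] [ 0.193 -0.017 -0.981] 481.9595374600891
cell_base [146.3 244.3] 0.9 [0.598 0.091 0.02 ]
stone_a [202.  179.4] 0.76 [0.465 0.232 0.02 ]
stone_a [146.8 367. ] 0.6 [ 0.605 -0.19   0.02 ]
specimen [207.8 268.9] 0.87 [0.457 0.032 0.02 ]
top_cap [204. 369.] 0.8 [ 0.472 -0.192  0.02 ]
soil_tin [230.8 309.9] 0.69 [ 0.408 -0.059  0.02 ]
soil_tin [204.4 180.6] 0.47 [0.46  0.229 0.02 ]
hex_key [221.3 226.2] 0.64 [0.424 0.126 0.02 ]
caliper [248.2 143.7] 0.75 [0.361 0.303 0.02 ]
```

View pics/scene0.png

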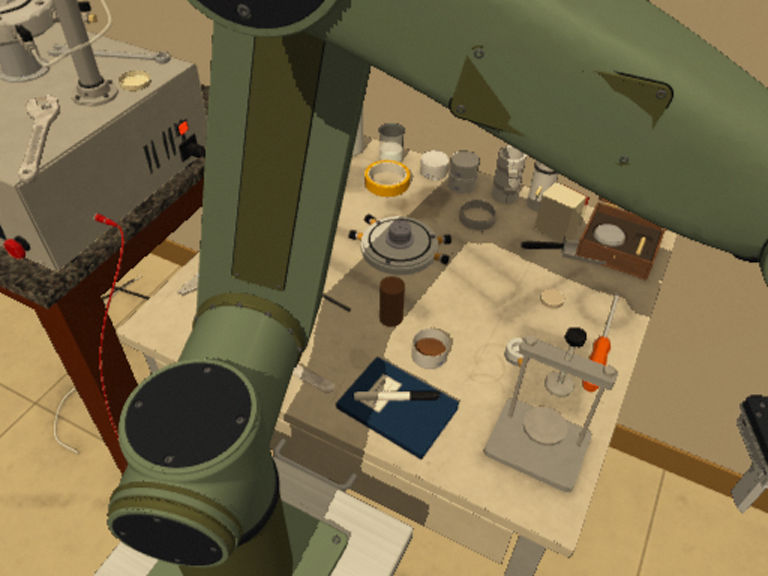

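View pics/top0.png

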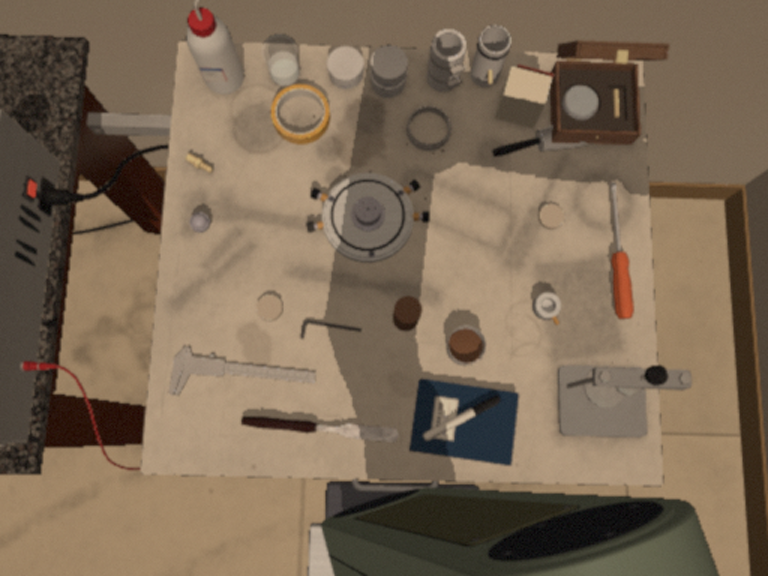

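The scene view shows the base at (400,235), specimen (392,300), tin (430,345), cap (515,350) and right stone (552,297), with the arm hiding the left part. The top view shows the base at (368,212), stones at (270,306) and (551,215), specimen (407,312), cap (547,305) with its stub pointing down-right, and what is probably the ball seat at (200,218).

Run:
```python
from h import *
s=viewer.snapshot("top"); f=s["frame"]
tiles=[]
for c in[(141,245),(204,180),(208,270),(204,365),(145,133),(144,367)]:
    r0,c0=c[0]-24,c[1]-24
    t=cv2.resize(f[r0:r0+48,c0:c0+48],(264,264),interpolation=cv2.INTER_NEAREST)
    for k in range(0,48,8): cv2.putText(t,str(c0+k),(int(k*5.5),8),0,.28,(0,0,255));cv2.putText(t,str(r0+k),(0,int(k*5.5)+8),0,.28,(0,0,255))
    tiles.append(t)
cv2.imwrite("pics/crop1.png",np.vstack([np.hstack(tiles[:3]),np.hstack(tiles[3:])]))
```

```text
(no output)
```

View pics/crop1.png

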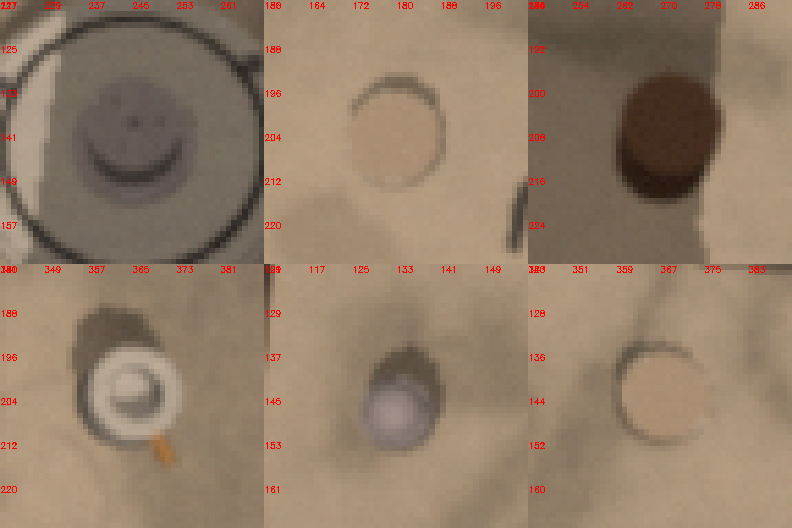

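The crop shows the pedestal top around (row 138.7, col 244.9), stones at (204.4,179.8) and (143.3,367.2), the specimen top at (205.5,271.5), the cap at (202.6,364.8) with its stub towards lower right, and the seat at (148,133.4). I'll refine these with circle fits in both views.

```bash
cat >> h.py <<'E'
T=np.linspace(0,2*np.pi,72,endpoint=False)
def circ(s,x,y,z,r):
    X=np.c_[x+r*np.cos(T),y+r*np.sin(T),np.full(72,z)]
    p=(np.array(s["K"])@(np.array(s["R"])@X.T+np.array(s["t"])[:,None])); return (p[:2]/p[2]).T
def fit(s,x,y,z,r,w=.007,st=.0005):
    f=cv2.GaussianBlur(s["frame"].astype(np.float32),(0,0),.6)
    def val(P): return cv2.remap(f,P[:,0].astype(np.float32)[:,None],P[:,1].astype(np.float32)[:,None],cv2.INTER_LINEAR)[:,0]
    g=np.arange(-w,w+1e-9,st); S=np.zeros((len(g),len(g)))
    for i,a in enumerate(g):
        for j,b in enumerate(g):
            d=np.abs(val(circ(s,x+a,y+b,z,r+.0015))-val(circ(s,x+a,y+b,z,r-.0015))).sum(1)
            S[i,j]=np.sqrt(d).mean()
    W=np.clip(S-np.quantile(S,.97),0,None)**1; W/=W.sum()
    i,j=np.unravel_index(S.argmax(),S.shape)
    return np.array([x+g[i],y+g[j]]),np.array([x+(W.sum(1)*g).sum(),y+(W.sum(0)*g).sum()]),S.max()
E
python3 - <<'E'
from h import *
np.set_printoptions(precision=4,suppress=True)
s=viewer.snapshot("top"); q=viewer.snapshot("scene")
O={"ped":((138.7,244.9),.055,.0195),"stL":((204.4,179.8),.009,.0195),"spec":((205.5,271.5),.078,.0195),"cap":((202.6,364.8),.024,.0195),"seat":((148,133.4),.0205,.015),"stR":((143.3,367.2),.009,.0195)}
fs=[s["frame"].copy(),q["frame"].copy()]; big=[cv2.resize(f,None,fx=6,fy=6,interpolation=cv2.INTER_CUBIC) for f in fs]
tiles=[]
for n,(px,z,r) in O.items():
    g=atz(s,px,z)[:2]; a,b,v=fit(s,*g,z,r); out=[n,g,a,b,round(v,2)]
    use=[(s,a,0)]
    if n not in("seat","stL"):
        a2,b2,v2=fit(q,*b,z,r); out+=["|",a2,b2,round(v2,2),tri(s,proj(s,[*b,z]),q,proj(q,[*b2,z]))]; use.append((q,b2,1))
    print(*out)
    for c,xy,k in use:
        P=circ(c,*xy,z,r); m=P.mean(0); im=big[k].copy(); cv2.polylines(im,[np.int32((P+.5)*6)],True,(0,255,0),1)
        m=np.int32(m*6); tiles.append(im[m[1]-95:m[1]+95,m[0]-95:m[0]+95])
rows=[np.hstack(tiles[i:i+4]) for i in(0,4)]; tiles+= [tiles[0]*0]*2
cv2.imwrite("pics/fit.png",np.vstack([np.hstack(tiles[i:i+4]) for i in(0,4,8)]))
b=O
for px in((212.5,370.3),(214.5,371.2)): print("stub",atz(s,px,.0165))
E
```

```text
ped [0.6048 0.0899] [0.6043 0.0924] [0.6043 0.0915] 4.66 | [0.6068 0.0905] [0.6067 0.0906] 6.04 (array([0.6044, 0.0906, 0.0566]), np.float64(0.0020597395158226386))
stL [0.4614 0.2321] [0.4674 0.2326] [0.4663 0.2325] 5.4
spec [0.4523 0.0292] [0.4508 0.0287] [0.4509 0.0289] 7.96 | [0.4509 0.0284] [0.4513 0.0285] 7.13 (array([0.451 , 0.0286, 0.0781]), np.float64(0.0004964506032937859))
cap [ 0.4741 -0.1814] [ 0.4736 -0.1819] [ 0.4736 -0.1821] 9.4 | [ 0.4726 -0.1831] [ 0.4729 -0.1833] 5.95 (array([ 0.4741, -0.1828,  0.0224]), np.float64(0.0006533954406889709))
seat [0.5862 0.3423] [0.5857 0.3403] [0.5862 0.34  ] 5.65
stR [ 0.6171 -0.1932] [ 0.6186 -0.1947] [ 0.6189 -0.1946] 5.18 | [ 0.6169 -0.1936] [ 0.6168 -0.1937] 5.32 (array([ 0.6189, -0.1942,  0.0076]), np.float64(0.0016434155458580346))
stub [ 0.4533 -0.1951  0.0165]
stub [ 0.4488 -0.1971  0.0165]
```

View pics/fit.png

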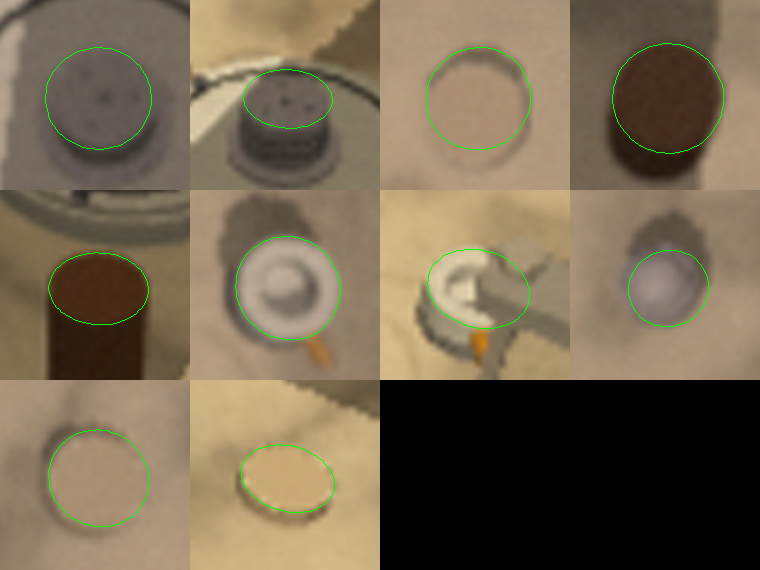

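The overlays fit well, except that the top-view fit of the left stone snapped to its shadow, so I keep the manual value there. Planned XY:

| Item | x | y |
|---|---|---|
| Pedestal | 0.6055 | 0.0903 |
| Right stone | 0.6175 | -0.194 |
| Left stone | 0.461 | 0.2323 |
| Specimen | 0.451 | 0.0286 |
| Cap | 0.4735 | -0.182 |
| Seat | 0.586 | 0.3405 |

The cap wants a closing axis of about -58.5°, which suits everything else too. I'll start with the right stone.

```bash
python3 -m crank '[[0.05,0.0445,0,0,0,0.014,0.65],[0.1,0.089,0,0,0,0.014,0.65],[0.1,0.089,0,0,0,0,0.65],[0.1,0.089,0,0,0,0,0.65],[0.1,0.089,0,0,0,0,0.65],[0.1,0.089,0,0,0,0,0.65],[0.1,0.089,0,0,0,0,0.65],[0.1,0.089,0,0,0,0,0.65],[0.1,0.089,0,0,0,0,0.65],[0.1,0.089,0,0,0,0,0.65],[0.1,0.089,0,0,0,0,0.65],[0.1,0.089,0,0,0,0,0.65],[0.1,0.089,0,0,0,0,0.65],[0.1,0.089,0,0,0,0,0.65],[0.1,0.089,0,0,0,0,0.65],[0.1,0.089,0,0,0,0,0.65],[0.1,0.089,0,0,0,0,0.65],[0.1,0.089,0,0,0,0,0.65],[0.05,0.0445,0,0,0,0,0.65]]' 15
python3 -m crank '[[0,0,-0.1,0,0,0,0.65],[0,0,-0.15,0,0,0,0.65],[0,0,-0.15,0,0,0,0.65],[0,0,-0.15,0,0,0,0.65],[0,0,-0.15,0,0,0,0.65],[0,0,-0.1,0,0,0,0.65],[0,0,0,0,0,0,0.65],[0,0,0,0,0,0,0.65]]'
python3 - <<'E'
from h import *
s=viewer.snapshot("scene")
r,c=map(int,proj(s,np.array([.6175,-.194,.01])))
cv2.imwrite("pics/g1.png",cv2.resize(s["frame"][r-60:r+60,c-80:c+80],(640,480),interpolation=cv2.INTER_CUBIC))
E
```

```text
time_s: 2.63
eef_pos: [0.6196, -0.1902, 0.2054]
ee_rot: [0.961, 0.275, 0.0, -0.0]
contact_force: [-0.0, -0.9, -0.6]
grip_width: 0.652
grasp_force: 0.0
time_s: 3.3
eef_pos: [0.6164, -0.1929, 0.0441]
ee_rot: [0.962, 0.273, -0.001, -0.001]
contact_force: [0.2, -0.2, 0.2]
grip_width: 0.649
grasp_force: 0.0
```

View pics/g1.png

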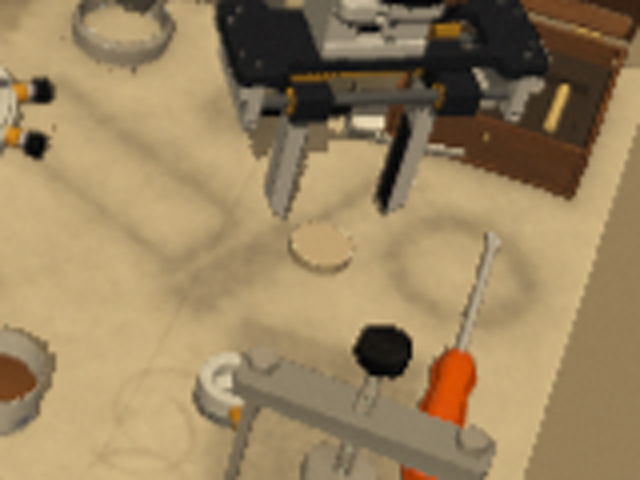

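The fingers straddle the stone at (322,245), clear of the screwdriver. I'll descend and grip.

```bash
python3 -m crank '[[0.005,-0.005,-0.1,0,0,0,0.65],[0,0,-0.075,0,0,0,0.65],[0,0,-0.035,0,0,0,0.65],[0,0,0,0,0,0,0.65],[0,0,0,0,0,0,0.2],[0,0,0,0,0,0,0.2],[0,0,0,0,0,0,0.2],[0,0,0,0,0,0,0.2],[0,0,0,0,0,0,0.2],[0,0,0,0,0,0,0.2],[0,0,0,0,0,0,0.2],[0,0,0,0,0,0,0.2]]' 15
```

```text
time_s: 4.35
eef_pos: [0.6197, -0.1951, 0.0048]
ee_rot: [0.962, 0.273, 0.001, 0.001]
contact_force: [-0.3, -0.8, 5.6]
grip_width: 0.397
grasp_force: 15.0
```

```bash
python3 - <<'E'
from h import *
for i in range(3):
    viewer.snapshot("top"); s=state(); print(s["eef_pos"],s["contact_force"])
E
python3 -m crank '[[0,0,0.05,0,0,0,0.2],[0,0,0.1,0,0,0,0.2],[0,0,0.15,0,0,0,0.2],[0,0,0.15,0,0,0,0.2],[0,0,0.1,0,0,0,0.2],[0,0,0,0,0,0,0.2],[0,0,0,0,0,0,0.2]]'
python3 - <<'E'
from h import *
for i in range(3):
    viewer.snapshot("top"); s=state(); print(s["eef_pos"],s["contact_force"],s["grip_width"],s["grasp_force"])
E
```

```text
[ 0.61968    -0.19502828  0.00476001] [-0.76055367 -0.11625378  5.69980766]
[ 0.61969315 -0.19502483  0.00477519] [ 0.12422796 -0.41854167  5.69935168]
[ 0.61970878 -0.19504769  0.00478512] [-0.57650871  0.1163671   6.05956613]
time_s: 5.08
eef_pos: [0.6196, -0.195, 0.1151]
ee_rot: [0.962, 0.273, 0.001, 0.001]
contact_force: [-0.6, -0.0, -1.1]
grip_width: 0.4
grasp_force: 15.0
[ 0.6181745  -0.19435988  0.11294518] [ 0.47171396 -0.78941589 -0.21496225] 0.39609540180226355 14.998520199442282
[ 0.61735872 -0.19400335  0.11166508] [-1.08064547  0.10605222 -0.48654965] 0.3973287964806702 14.998514229082502
[ 0.61703234 -0.19385176  0.11103803] [ 0.47933655  0.46711479 -0.35471247] 0.3950525673110765 14.998540591914207
```

```bash
python3 -m crank '[[-0.005,0.06,0,0,0,0,0.2],[-0.005,0.13,0,0,0,0,0.2],[-0.005,0.13,0,0,0,0,0.2],[-0.005,0.13,0,0,0,0,0.2],[-0.005,0.13,0,0,0,0,0.2],[-0.005,0.13,0,0,0,0,0.2],[-0.005,0.13,0,0,0,0,0.2],[-0.005,0.13,0,0,0,0,0.2],[-0.005,0.13,0,0,0,0,0.2],[-0.005,0.13,0,0,0,0,0.2],[-0.005,0.13,0,0,0,0,0.2],[-0.0025,0.06,0,0,0,0,0.2],[0,0,-0.1,0,0,0,0.2],[0,0,-0.1,0,0,0,0.2],[0,0,0,0,0,0,0.2],[0,0,0,0,0,0,0.2],[0,0,0,0,0,0,0.2],[0,0,0,0,0,0,0.2]]'
python3 - <<'E'
from h import *
T=[]
for n in("top","scene"):
    s=viewer.snapshot(n)
    r,c=map(int,proj(s,np.array([.605,.09,.06])))
    T.append(cv2.resize(s["frame"][r-40:r+40,c-33:c+33],(396,480),interpolation=cv2.INTER_CUBIC))
cv2.imwrite("pics/p1.png",np.hstack(T))
print(state()["eef_pos"],state()["contact_force"])
E
```

```text
time_s: 6.73
eef_pos: [0.6082, 0.089, 0.0746]
ee_rot: [0.962, 0.273, 0.001, 0.0]
contact_force: [-0.2, 1.0, -0.4]
grip_width: 0.399
grasp_force: 15.0
[0.60835815 0.08907215 0.07486277] [ 0.51466397 -0.86837922 -0.41206643]
```

View pics/p1.png

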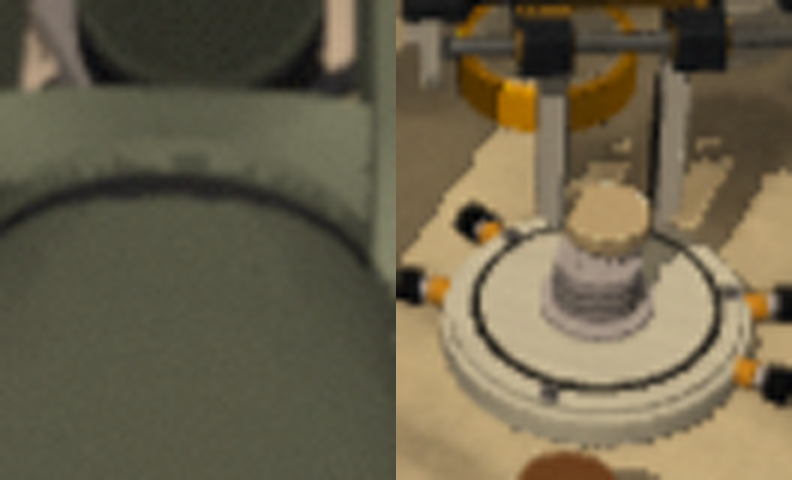

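The stone (608,215) hangs above the pedestal (597,260), slightly to the right in the scene view. I'll measure this before lowering.

Run:
```python
from h import *
for i in range(4): s=viewer.snapshot("scene"); print(state()["eef_pos"])
z=state()["eef_pos"][2]-.0048+.009
a,b,v=fit(s,.608,.089,z,.0195,w=.009); print("stone",a,b,v)
a,b,v=fit(s,.6067,.0906,.009+.055-.0,.0195); 
print("ctr px",proj(s,np.array([*fit(s,.608,.089,z,.0195,w=.009)[1],z])), proj(s,np.array([.6067,.0906,.055])))
```

```text
[0.60819104 0.08908834 0.07472635]
[0.60799562 0.08915277 0.07451117]
[0.6078228  0.08920259 0.07430479]
[0.60767547 0.08926036 0.07411006]
stone [0.606 0.09 ] [0.60587419 0.08999537] 7.791208744049072
ctr px (np.float64(143.93081289560178), np.float64(267.0643353112775)) (np.float64(150.44354490430425), np.float64(266.68032699889704))
```

```bash
python3 -m crank '[[0.01,0,-0.03,0,0,0,0.2],[0,0,-0.015,0,0,0,0.2],[0,0,-0.01,0,0,0,0.2],[0,0,0,0,0,0,0.2],[0,0,0,0,0,0,0.2],[0,0,0,0,0,0,0.2],[0,0,0,0,0,0,0.2],[0,0,0,0,0,0,0.2]]'
python3 -m crank '[[0,0,-0.005,0,0,0,0.2],[0,0,-0.005,0,0,0,0.2],[0,0,0,0,0,0,0.2],[0,0,0,0,0,0,0.2],[0,0,0,0,0,0,0.2],[0,0,0,0,0,0,0.2]]'
python3 - <<'E'
from h import *
s=viewer.snapshot("scene");print(state()["eef_pos"])
print(fit(s,.607,.09,.064,.0195))
E
```

```text
time_s: 7.7
eef_pos: [0.6094, 0.0894, 0.0626]
ee_rot: [0.962, 0.273, 0.0, 0.0]
contact_force: [-0.0, -0.4, -0.7]
grip_width: 0.4
grasp_force: 15.0
time_s: 8.2
eef_pos: [0.6092, 0.0894, 0.0605]
ee_rot: [0.962, 0.273, 0.0, -0.0]
contact_force: [-0.2, -0.5, 0.6]
grip_width: 0.397
grasp_force: 15.0
[0.60925656 0.08939399 0.06047428]
(array([0.6075, 0.09  ]), array([0.60777521, 0.09020437]), np.float64(7.527650833129883))
```

```bash
python3 -m crank '[[-0.005,0.002,-0.003,0,0,0,0.2],[0,0,-0.003,0,0,0,0.2],[0,0,0,0,0,0,0.2],[0,0,0,0,0,0,0.2],[0,0,0,0,0,0,0.2],[0,0,0,0,0,0,0.2]]'
python3 -m crank '[[0,0,0,0,0,0,0.6],[0,0,0,0,0,0,0.6],[0,0,0,0,0,0,0.6],[0,0,0,0,0,0,0.6],[0,0,0,0,0,0,0.6]]'
python3 -m crank '[[0,0,0.05,0,0,0,0.6],[0,0,0.1,0,0,0,0.6],[0,0,0.1,0,0,0,0.6],[0,0,0.1,0,0,0,0.6],[0,0,0.1,0,0,0,0.6],[0,0,0.0,0,0,0,0.6]]'
python3 - <<'E'
from h import *
s=viewer.snapshot("scene");print(state()["eef_pos"])
print(fit(s,.607,.09,.064,.0195))
r,c=map(int,proj(s,np.array([.605,.09,.06])))
f=cv2.resize(s["frame"],None,fx=6,fy=6,interpolation=cv2.INTER_CUBIC)
cv2.polylines(f,[np.int32((circ(s,.6067,.0906,.064,.0195)+.5)*6)],True,(0,255,0),1)
cv2.imwrite("pics/p2.png",f[6*(r-40):6*(r+40),6*(c-45):6*(c+45)])
E
```

```text
time_s: 8.75
eef_pos: [0.6083, 0.0898, 0.0598]
ee_rot: [0.962, 0.273, 0.0, 0.0]
contact_force: [-2.2, -0.3, 5.0]
grip_width: 0.4
grasp_force: 15.0
time_s: 9.17
eef_pos: [0.608, 0.0897, 0.0588]
ee_rot: [0.962, 0.273, -0.0, -0.0]
contact_force: [0.6, -0.3, -0.1]
grip_width: 0.598
grasp_force: 0.0
time_s: 9.67
eef_pos: [0.612, 0.0899, 0.1552]
ee_rot: [0.962, 0.273, 0.005, 0.001]
contact_force: [-0.2, -0.2, 0.0]
grip_width: 0.599
grasp_force: 0.0
[0.61068865 0.08983853 0.1527716 ]
(array([0.6065, 0.0895]), array([0.60629894, 0.08944074]), np.float64(6.09556770324707))
```

View pics/p2.png

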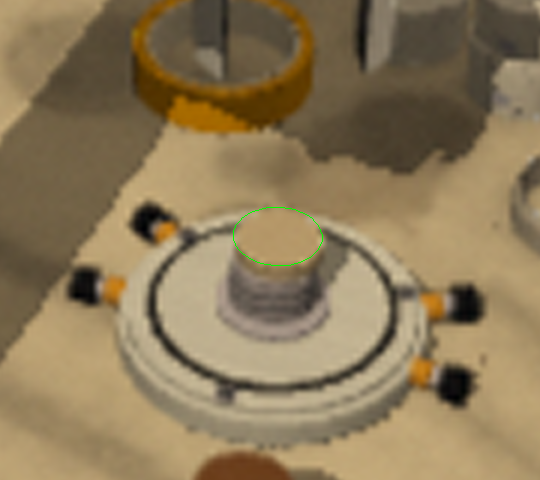

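The stone sits centred on the pedestal (278,237) and the overlay agrees, so the TCP place target is about (0.608, 0.0897). Next is the specimen.

```bash
python3 -m crank '[[-0.056,-0.022,0,0,0,0,0.7],[-0.09,-0.0357,0,0,0,0,0.7],[-0.09,-0.0357,0,0,0,0,0.7],[-0.09,-0.0357,0,0,0,0,0.7],[-0.09,-0.0357,0,0,0,0,0.7],[-0.09,-0.0357,0,0,0,0,0.7],[-0.09,-0.0357,0,0,0,0,0.7],[-0.09,-0.0357,0,0,0,0,0.7],[-0.09,-0.0357,0,0,0,0,0.7],[0,0,0,0,0,0,0.7],[0,0,0,0,0,0,0.7],[0,0,0,0,0,0,0.7],[0,0,0,0,0,0,0.7],[0,0,0,0,0,0,0.7],[0,0,0,0,0,0,0.7]]' 10
python3 - <<'E'
from h import *
s=viewer.snapshot("scene");print(state()["eef_pos"],state()["grip_width"])
print(fit(s,.451,.0286,.078,.0195))
r,c=map(int,proj(s,np.array([.451,.0286,.08])))
cv2.imwrite("pics/p3.png",cv2.resize(s["frame"][r-50:r+50,c-60:c+60],(600,500),interpolation=cv2.INTER_CUBIC))
E
```

```text
time_s: 10.97
eef_pos: [0.4537, 0.0285, 0.1492]
ee_rot: [0.962, 0.273, 0.0, -0.0]
contact_force: [-0.4, -0.0, -0.3]
grip_width: 0.698
grasp_force: 0.0
[0.45352495 0.0284666  0.14917756] 0.6999738083108284
(array([0.451 , 0.0291]), array([0.45116639, 0.02894079]), np.float64(8.032849311828613))
```

View pics/p3.png

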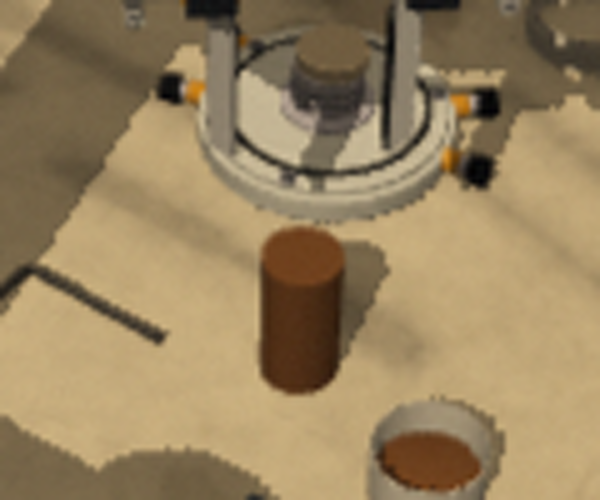

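The specimen (302,310) stands under the gripper, clear of the tin and the hex key. I'll descend and pinch at 10 N.

```bash
python3 -m crank '[[0,0,-0.08,0,0,0,0.7],[0,0,-0.12,0,0,0,0.7],[0,0,-0.12,0,0,0,0.7],[0,0,-0.12,0,0,0,0.7],[0,0,-0.12,0,0,0,0.7],[0,0,-0.075,0,0,0,0.7],[0,0,0,0,0,0,0.7],[0,0,0,0,0,0,0.7],[0,0,0,0,0,0,0.7]]' 10
python3 -m crank '[[0,0,0,0,0,0,0.5],[0,0,0,0,0,0,0.5],[0,0,0,0,0,0,0.45],[0,0,0,0,0,0,0.42],[0,0,0,0,0,0,0.4],[0,0,0,0,0,0,0.38],[0,0,0,0,0,0,0.36],[0,0,0,0,0,0,0.34],[0,0,0,0,0,0,0.3],[0,0,0,0,0,0,0.3],[0,0,0,0,0,0,0.3]]' 10
python3 -m crank '[[0,0,0.03,0,0,0,0.3],[0,0,0.05,0,0,0,0.3],[0,0,0.07,0,0,0,0.3],[0,0,0,0,0,0,0.3],[0,0,0,0,0,0,0.3]]' 10
```

```text
time_s: 11.77
eef_pos: [0.4542, 0.0282, 0.0232]
ee_rot: [0.962, 0.273, 0.001, 0.0]
contact_force: [0.6, -1.3, 0.7]
grip_width: 0.701
grasp_force: 0.0
time_s: 12.68
eef_pos: [0.4533, 0.0285, 0.0228]
ee_rot: [0.962, 0.273, 0.0, -0.0]
contact_force: [-1.4, 1.3, 5.9]
grip_width: 0.421
grasp_force: 10.0
time_s: 13.1
eef_pos: [0.4539, 0.0281, 0.0531]
ee_rot: [0.962, 0.273, 0.001, 0.001]
contact_force: [-0.8, -0.5, -1.9]
grip_width: 0.421
grasp_force: 10.0
```

```bash
python3 -m crank '[[0,0,0.05,0,0,0,0.3],[0,0,0.1,0,0,0,0.3],[0.03,0.012,0.1,0,0,0,0.3],[0.06,0.024,0.065,0,0,0,0.3],[0.07,0.0276,0,0,0,0,0.3],[0.07,0.0276,0,0,0,0,0.3],[0.07,0.0276,0,0,0,0,0.3],[0.07,0.0276,0,0,0,0,0.3],[0.07,0.0276,0,0,0,0,0.3],[0.07,0.0276,0,0,0,0,0.3],[0.07,0.0276,0,0,0,0,0.3],[0.07,0.0276,0,0,0,0,0.3],[0.07,0.0276,0,0,0,0,0.3],[0.055,0.0217,0,0,0,0,0.3],[0,0,0,0,0,0,0.3],[0,0,0,0,0,0,0.3],[0,0,0,0,0,0,0.3]]' 10
python3 -m crank '[[0,0,-0.04,0,0,0,0.3],[0,0,-0.04,0,0,0,0.3],[0,0,0,0,0,0,0.3],[0,0,0,0,0,0,0.3],[0,0,0,0,0,0,0.3],[0,0,0,0,0,0,0.3],[0,0,0,0,0,0,0.3]]' 10
python3 - <<'E'
from h import *
T=[]
s=viewer.snapshot("scene");e=state()["eef_pos"];print(e)
z=e[2]-.0228+.078
print(fit(s,.6067,.0906,z,.0195)[:2])
r,c=map(int,proj(s,np.array([.605,.09,.09])))
f=cv2.resize(s["frame"],None,fx=6,fy=6,interpolation=cv2.INTER_CUBIC)
cv2.polylines(f,[np.int32((circ(s,.6067,.0906,z,.0195)+.5)*6)],True,(0,255,0),1)
cv2.imwrite("pics/p4.png",f[6*(r-50):6*(r+50),6*(c-45):6*(c+45)])
E
```

```text
time_s: 14.52
eef_pos: [0.6068, 0.0893, 0.1146]
ee_rot: [0.962, 0.273, -0.001, -0.0]
contact_force: [-0.7, 0.0, -2.2]
grip_width: 0.417
grasp_force: 10.0
time_s: 15.1
eef_pos: [0.6083, 0.0895, 0.0997]
ee_rot: [0.962, 0.273, 0.0, 0.0]
contact_force: [-0.1, 0.4, -2.3]
grip_width: 0.418
grasp_force: 10.0
[0.60837192 0.08948032 0.09965362]
(array([0.6062, 0.0901]), array([0.6058713 , 0.09027703]))
```

View pics/p4.png

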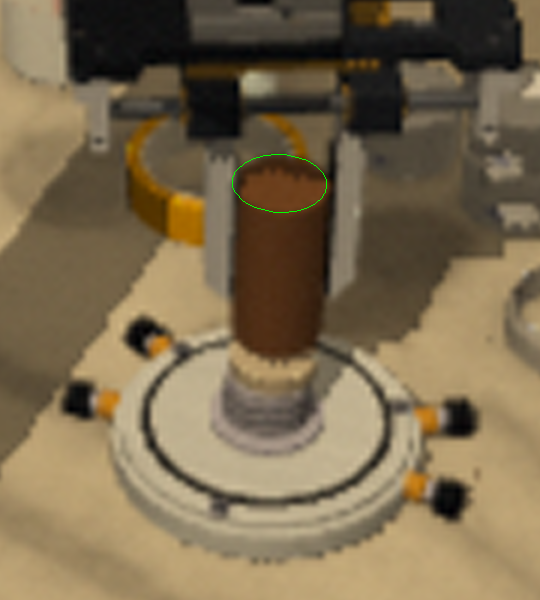

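The specimen (280,260) hangs upright, straight above the stone (272,365). I'll lower it gently.

```bash
python3 -m crank '[[0,0,-0.03,0,0,0,0.3],[0.002,0.001,-0.02,0,0,0,0.3],[0,0,0,0,0,0,0.3],[0,0,0,0,0,0,0.3],[0,0,0,0,0,0,0.3],[0,0,0,0,0,0,0.3],[0,0,0,0,0,0,0.3]]' 10
python3 -m crank '[[0,0,-0.007,0,0,0,0.3],[0,0,-0.005,0,0,0,0.3],[0,0,0,0,0,0,0.3],[0,0,0,0,0,0,0.3],[0,0,0,0,0,0,0.3]]' 10
```

```text
time_s: 15.73
eef_pos: [0.6086, 0.0897, 0.0894]
ee_rot: [0.962, 0.273, 0.0, 0.0]
contact_force: [0.1, 0.4, -2.5]
grip_width: 0.423
grasp_force: 10.0
time_s: 16.15
eef_pos: [0.6085, 0.0897, 0.0869]
ee_rot: [0.962, 0.273, 0.0, 0.0]
contact_force: [0.2, 0.6, -1.5]
grip_width: 0.421
grasp_force: 10.0
```

```bash
python3 -m crank '[[0,0,-0.005,0,0,0,0.3],[0,0,0,0,0,0,0.3],[0,0,0,0,0,0,0.3],[0,0,0,0,0,0,0.3],[0,0,0,0,0,0,0.3]]' 10
```

```text
time_s: 16.57
eef_pos: [0.6086, 0.0897, 0.0869]
ee_rot: [0.962, 0.273, 0.0, 0.0]
contact_force: [-2.3, 0.1, 5.3]
grip_width: 0.422
grasp_force: 10.0
```

Seated, with 5 N of contact. I'll release slowly and go up.

```bash
python3 -m crank '[[0,0,0.003,0,0,0,0.3],[0,0,0,0,0,0,0.3],[0,0,0,0,0,0,0.44],[0,0,0,0,0,0,0.47],[0,0,0,0,0,0,0.55],[0,0,0,0,0,0,0.6],[0,0,0,0,0,0,0.6],[0,0,0,0,0,0,0.6]]' 10
python3 -m crank '[[0,0,0.05,0,0,0,0.6],[0,0,0.1,0,0,0,0.6],[0,0,0.1,0,0,0,0.6],[0,0,0.1,0,0,0,0.6],[0,0,0.1,0,0,0,0.6],[0,0,0.1,0,0,0,0.6],[0,0,0.05,0,0,0,0.6]]' 10
python3 - <<'E'
from h import *
s=viewer.snapshot("scene");q=viewer.snapshot("top");print(state()["eef_pos"])
print(fit(s,.6067,.0906,.142,.0195)[:2])
# left stone from scene, if visible
print("stL",fit(s,.4605,.2328,.009,.0195),proj(s,np.array([.461,.2325,.009])))
print(viewer.look_for(s,"stone_a")[:3])
T=[]
f=cv2.resize(s["frame"],None,fx=5,fy=5,interpolation=cv2.INTER_CUBIC)
for X,z in(([.6067,.0906],.142),([.461,.2325],.009)):
    cv2.polylines(f,[np.int32((circ(s,*X,z,.0195)+.5)*5)],True,(0,255,0),1)
    r,c=map(int,proj(s,np.array([*X,min(z,.09)]))); T.append(f[5*(r-45):5*(r+45),5*(c-38):5*(c+38)])
cv2.imwrite("pics/p5.png",np.hstack(T))
E
```

```text
time_s: 17.23
eef_pos: [0.6084, 0.0897, 0.0862]
ee_rot: [0.962, 0.273, -0.0, -0.0]
contact_force: [-0.6, -0.1, -1.2]
grip_width: 0.596
grasp_force: 0.0
time_s: 17.82
eef_pos: [0.6101, 0.0898, 0.2105]
ee_rot: [0.962, 0.273, 0.003, 0.001]
contact_force: [1.0, 0.3, 1.0]
grip_width: 0.598
grasp_force: 0.0
[0.61032979 0.0897435  0.20982842]
(array([0.6067, 0.0891]), array([0.60646304, 0.08908805]))
stL (array([0.461 , 0.2353]), array([0.4610853 , 0.23521963]), np.float64(5.193917751312256)) (np.float64(178.84562387044946), np.float64(192.54801991145467))
[{'pixel': [153.5, 268.1], 'conf': 0.61}, {'pixel': [181.5, 192.3], 'conf': 0.47}]
```

View pics/p5.png

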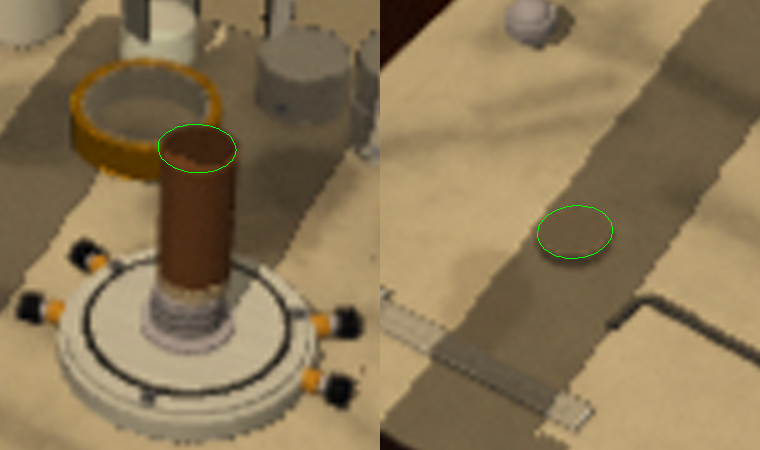

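The specimen stands upright and centred, with its top at (197,148) on the overlay. The left stone (575,232) agrees with my estimate. Next is the left stone.

```bash
python3 -m crank '[[-0.046,0.045,0,0,0,0,0.65],[-0.085,0.0838,0,0,0,0,0.65],[-0.085,0.0838,0,0,0,0,0.65],[-0.085,0.0838,0,0,0,0,0.65],[-0.085,0.0838,0,0,0,0,0.65],[-0.085,0.0838,0,0,0,0,0.65],[-0.085,0.0838,0,0,0,0,0.65],[-0.085,0.0838,0,0,0,0,0.65],[-0.085,0.0838,0,0,0,0,0.65],[0,0,-0.1,0,0,0,0.65],[0,0,-0.14,0,0,0,0.65],[0,0,-0.14,0,0,0,0.65],[0,0,-0.14,0,0,0,0.65],[0,0,-0.14,0,0,0,0.65],[0,0,-0.14,0,0,0,0.65],[0,0,-0.1,0,0,0,0.65],[0,0,0,0,0,0,0.65],[0,0,0,0,0,0,0.65],[0,0,0,0,0,0,0.65],[0,0,0,0,0,0,0.65]]' 15
```

```text
time_s: 19.63
eef_pos: [0.4643, 0.2333, 0.0279]
ee_rot: [0.962, 0.273, 0.001, -0.0]
contact_force: [-0.2, -0.0, 0.1]
grip_width: 0.652
grasp_force: 0.0
```

```bash
python3 -m crank '[[-0.004,-0.002,-0.06,0,0,0,0.65],[0,0,-0.04,0,0,0,0.65],[0,0,0,0,0,0,0.65],[0,0,0,0,0,0,0.65],[0,0,0,0,0,0,0.65]]' 15
python3 -m crank '[[0,0,0,0,0,0,0.5],[0,0,0,0,0,0,0.3],[0,0,0,0,0,0,0.2],[0,0,0,0,0,0,0.2],[0,0,0,0,0,0,0.2],[0,0,0,0,0,0,0.2],[0,0,0,0,0,0,0.2],[0,0,0,0,0,0,0.2]]' 15
```

```text
time_s: 20.05
eef_pos: [0.4629, 0.2325, 0.0071]
ee_rot: [0.962, 0.273, 0.001, -0.0]
contact_force: [-0.0, 0.8, -0.5]
grip_width: 0.65
grasp_force: 0.0
time_s: 20.72
eef_pos: [0.4626, 0.2325, 0.0067]
ee_rot: [0.962, 0.273, 0.0, -0.0]
contact_force: [-0.5, 0.4, 2.2]
grip_width: 0.398
grasp_force: 15.0
```

```bash
python3 -m crank '[[0,0,0.05,0,0,0,0.2],[0,0,0.12,0,0,0,0.2],[0,0,0.14,0,0,0,0.2],[0,0,0.14,0,0,0,0.2],[0,0,0.14,0,0,0,0.2],[0,0,0.14,0,0,0,0.2],[0,0,0.14,0,0,0,0.2],[0.046,-0.045,0,0,0,0,0.2],[0.085,-0.0836,0,0,0,0,0.2],[0.085,-0.0836,0,0,0,0,0.2],[0.085,-0.0836,0,0,0,0,0.2],[0.085,-0.0836,0,0,0,0,0.2],[0.085,-0.0836,0,0,0,0,0.2],[0.085,-0.0836,0,0,0,0,0.2],[0.085,-0.0836,0,0,0,0,0.2],[0.085,-0.0836,0,0,0,0,0.2],[0,0,0,0,0,0,0.2],[0,0,0,0,0,0,0.2],[0,0,0,0,0,0,0.2]]' 15
python3 -m crank '[[0,0,-0.06,0,0,0,0.2],[0,0,-0.02,0,0,0,0.2],[0,0,0,0,0,0,0.2],[0,0,0,0,0,0,0.2],[0,0,0,0,0,0,0.2],[0,0,0,0,0,0,0.2],[0,0,0,0,0,0,0.2],[0,0,0,0,0,0,0.2]]' 15
python3 - <<'E'
from h import *
s=viewer.snapshot("scene");e=state()["eef_pos"];print(e)
z=e[2]-.0067+.009
print(fit(s,.6067,.0900,z,.0195)[:2])
E
```

```text
time_s: 22.3
eef_pos: [0.6067, 0.0897, 0.1797]
ee_rot: [0.962, 0.273, -0.001, -0.0]
contact_force: [-0.5, -0.2, 0.2]
grip_width: 0.396
grasp_force: 15.0
time_s: 22.97
eef_pos: [0.6079, 0.0897, 0.1649]
ee_rot: [0.962, 0.273, 0.0, 0.0]
contact_force: [0.0, 0.4, 0.2]
grip_width: 0.397
grasp_force: 15.0
[0.60781172 0.08962394 0.16476071]
(array([0.6087, 0.088 ]), array([0.60914165, 0.08785849]))
```

```bash
python3 -m crank '[[0.002,0,-0.04,0,0,0,0.2],[0,0,-0.025,0,0,0,0.2],[0,0,0,0,0,0,0.2],[0,0,0,0,0,0,0.2],[0,0,0,0,0,0,0.2],[0,0,0,0,0,0,0.2],[0,0,0,0,0,0,0.2]]' 15
python3 -m crank '[[0,0,-0.005,0,0,0,0.2],[0,0,-0.003,0,0,0,0.2],[0,0,0,0,0,0,0.2],[0,0,0,0,0,0,0.2],[0,0,0,0,0,0,0.2]]' 15
python3 - <<'E'
from h import *
s=viewer.snapshot("scene");e=state()["eef_pos"];print(e)
f=cv2.resize(s["frame"],None,fx=6,fy=6,interpolation=cv2.INTER_CUBIC)
cv2.polylines(f,[np.int32((circ(s,.6067,.0900,.151,.0195)+.5)*6)],True,(0,255,0),1)
r,c=map(int,proj(s,np.array([.605,.09,.12])))
cv2.imwrite("pics/p6.png",f[6*(r-45):6*(r+45),6*(c-40):6*(c+40)])
E
```

```text
time_s: 23.6
eef_pos: [0.6082, 0.0896, 0.1517]
ee_rot: [0.962, 0.273, 0.0, 0.0]
contact_force: [-0.4, 0.1, -0.6]
grip_width: 0.394
grasp_force: 15.0
time_s: 24.02
eef_pos: [0.608, 0.0896, 0.1499]
ee_rot: [0.962, 0.273, 0.0, -0.0]
contact_force: [-0.1, -0.3, 0.2]
grip_width: 0.398
grasp_force: 15.0
[0.60803353 0.08961011 0.14986096]
```

View pics/p6.png

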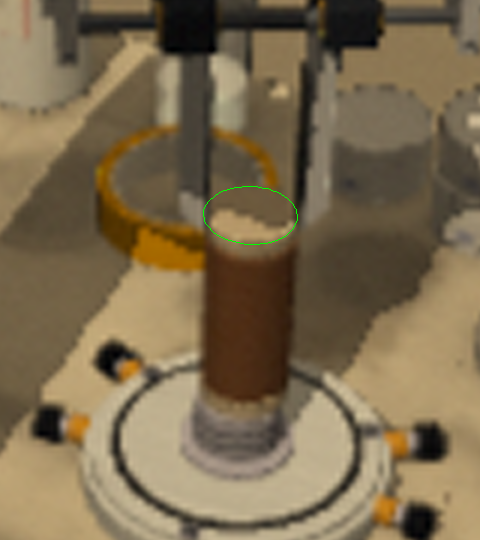

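The stone (250,220) hovers right on the clay (250,320), aligned. I'll lower to contact and release.

```bash
python3 -m crank '[[0.002,0,-0.004,0,0,0,0.2],[0,0,-0.003,0,0,0,0.2],[0,0,0,0,0,0,0.2],[0,0,0,0,0,0,0.2],[0,0,0,0,0,0,0.2]]' 15
python3 -m crank '[[0,0,-0.003,0,0,0,0.2],[0,0,0,0,0,0,0.2],[0,0,0,0,0,0,0.2],[0,0,0,0,0,0,0.2]]' 15
```

```text
time_s: 24.48
eef_pos: [0.6088, 0.0897, 0.1491]
ee_rot: [0.962, 0.273, 0.001, 0.0]
contact_force: [-1.9, -0.5, 3.9]
grip_width: 0.4
grasp_force: 15.0
time_s: 24.82
eef_pos: [0.6091, 0.0898, 0.1491]
ee_rot: [0.962, 0.273, 0.001, 0.0]
contact_force: [-1.2, 0.4, 6.1]
grip_width: 0.398
grasp_force: 15.0
```

```bash
python3 -m crank '[[-0.003,0,0.005,0,0,0,0.2],[0,0,0,0,0,0,0.2],[0,0,0,0,0,0,0.43],[0,0,0,0,0,0,0.5],[0,0,0,0,0,0,0.6],[0,0,0,0,0,0,0.6],[0,0,0,0,0,0,0.6]]' 15
python3 -m crank '[[0,0,0.05,0,0,0,0.6],[0,0,0.1,0,0,0,0.6],[0,0,0.1,0,0,0,0.6],[0,0,0.05,0,0,0,0.6],[0,0,0,0,0,0,0.6],[0,0,0,0,0,0,0.6],[0,0,0,0,0,0,0.6]]' 15
python3 - <<'E'
from h import *
s=viewer.snapshot("scene");q=viewer.snapshot("top");print(state()["eef_pos"])
print(fit(s,.6067,.0900,.151,.0195)[:2])
print("cap",fit(q,.4736,-.182,.024,.0195),fit(s,.4730,-.1825,.024,.0195),fit(s,.4730,-.1825,.024,.011))
print(fit(q,.586,.3405,.0205,.015),fit(s,.586,.3405,.0205,.015,w=.009))
f=cv2.resize(s["frame"],None,fx=6,fy=6,interpolation=cv2.INTER_CUBIC);T=[]
g=cv2.resize(q["frame"],None,fx=6,fy=6,interpolation=cv2.INTER_CUBIC)
for ff,k,X,z,rr in((f,s,[.6067,.09],.151,.0195),(f,s,[.586,.3405],.0205,.015),(g,q,[.586,.3405],.0205,.015),(f,s,[.473,-.1825],.024,.0195),):
    cv2.polylines(ff,[np.int32((circ(k,*X,z,rr)+.5)*6)],True,(0,255,0),1)
    r,c=map(int,proj(k,np.array([*X,z]))); T.append(ff[6*(r-25):6*(r+45),6*(c-16):6*(c+16)])
cv2.imwrite("pics/p7.png",np.hstack(T))
E
```

```text
time_s: 25.4
eef_pos: [0.6075, 0.0896, 0.1482]
ee_rot: [0.962, 0.273, -0.001, -0.0]
contact_force: [0.5, -0.6, 0.3]
grip_width: 0.598
grasp_force: 0.0
time_s: 25.98
eef_pos: [0.6071, 0.0896, 0.2078]
ee_rot: [0.962, 0.273, -0.001, -0.0]
contact_force: [0.2, -0.2, -1.3]
grip_width: 0.599
grasp_force: 0.0
[0.60675237 0.08957742 0.20712054]
(array([0.5997, 0.0835]), array([0.59999424, 0.08436921]))
cap (array([ 0.4736, -0.182 ]), array([ 0.47357381, -0.1821192 ]), np.float64(9.836502075195312)) (array([ 0.473, -0.183]), array([ 0.472916  , -0.18332515]), np.float64(5.664284706115723)) (array([ 0.467 , -0.1755]), array([ 0.46674616, -0.1761942 ]), np.float64(6.227133750915527))
(array([0.5855, 0.3405]), array([0.5869317 , 0.33968098]), np.float64(5.909846782684326)) (array([0.5865, 0.3435]), array([0.58550732, 0.34255924]), np.float64(5.249764919281006))
```

View pics/p7.png

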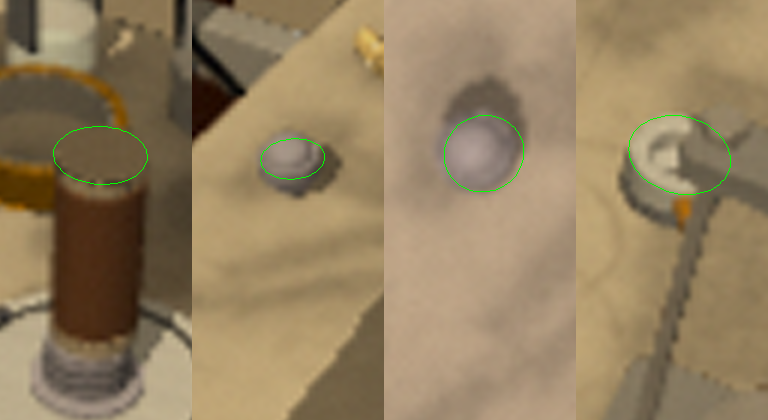

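The second stone sits aligned with the clay (100,190), and the cap and seat estimates hold in both views. Next is the cap, at TCP about (0.4748, -0.183).

```bash
python3 -m crank '[[-0.0295,-0.063,0,0,0,0,0.65],[-0.0485,-0.1,0,0,0,0,0.65],[-0.0485,-0.1,0,0,0,0,0.65],[-0.0485,-0.1,0,0,0,0,0.65],[-0.0485,-0.1,0,0,0,0,0.65],[-0.0485,-0.1,0,0,0,0,0.65],[-0.0485,-0.1,0,0,0,0,0.65],[-0.0485,-0.1,0,0,0,0,0.65],[-0.0485,-0.1,0,0,0,0,0.65],[-0.0485,-0.1,0,0,0,0,0.65],[-0.0485,-0.1,0,0,0,0,0.65],[-0.0485,-0.1,0,0,0,0,0.65],[-0.0485,-0.1,0,0,0,0,0.65],[-0.0485,-0.1,0,0,0,0,0.65],[0,0,0,0,0,0,0.65]]' 15
python3 -m crank '[[0,0,-0.1,0,0,0,0.65],[0,0,-0.14,0,0,0,0.65],[0,0,-0.14,0,0,0,0.65],[0,0,-0.14,0,0,0,0.65],[0,0,-0.14,0,0,0,0.65],[0,0,-0.14,0,0,0,0.65],[0,0,0,0,0,0,0.65],[0,0,0,0,0,0,0.65],[0,0,0,0,0,0,0.65],[0,0,0,0,0,0,0.65]]' 15
```

```text
time_s: 27.33
eef_pos: [0.4734, -0.1862, 0.2081]
ee_rot: [0.963, 0.271, -0.001, 0.0]
contact_force: [0.7, 0.9, 0.5]
grip_width: 0.652
grasp_force: 0.0
time_s: 28.17
eef_pos: [0.4775, -0.1839, 0.051]
ee_rot: [0.962, 0.273, 0.001, 0.001]
contact_force: [0.7, -0.2, 0.7]
grip_width: 0.652
grasp_force: 0.0
```

```bash
python3 -m crank '[[-0.004,0.003,-0.06,0,0,0,0.65],[0,0,0,0,0,0,0.65],[0,0,0,0,0,0,0.65],[0,0,0,0,0,0,0.65],[0,0,0,0,0,0,0.65],[0,0,0,0,0,0,0.65]]' 15
python3 - <<'E'
from h import *
s=viewer.snapshot("scene"); print(state()["eef_pos"])
f=cv2.resize(s["frame"],None,fx=6,fy=6,interpolation=cv2.INTER_CUBIC)
r,c=map(int,proj(s,np.array([.473,-.1825,.024])))
cv2.imwrite("pics/p8.png",f[6*(r-40):6*(r+30),6*(c-45):6*(c+45)])
E
```

```text
time_s: 28.67
eef_pos: [0.4756, -0.1827, 0.0376]
ee_rot: [0.962, 0.273, 0.0, 0.001]
contact_force: [0.4, 0.3, -0.9]
grip_width: 0.65
grasp_force: 0.0
[ 0.47545279 -0.18262908  0.03745517]
```

View pics/p8.png

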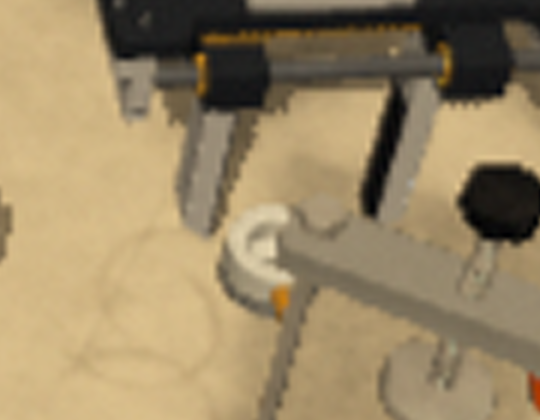

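The fingers straddle the cap (ring at 265,245, stub at 282,298) with good clearance. I'll descend and grip.

```bash
python3 -m crank '[[-0.002,-0.001,-0.07,0,0,0,0.65],[0,0,-0.07,0,0,0,0.65],[0,0,0,0,0,0,0.65],[0,0,0,0,0,0,0.65],[0,0,0,0,0,0,0.65]]' 15
python3 -m crank '[[0,0,0,0,0,0,0.5],[0,0,0,0,0,0,0.3],[0,0,0,0,0,0,0.2],[0,0,0,0,0,0,0.2],[0,0,0,0,0,0,0.2],[0,0,0,0,0,0,0.2],[0,0,0,0,0,0,0.2],[0,0,0,0,0,0,0.2]]' 15
```

```text
time_s: 29.13
eef_pos: [0.475, -0.1828, 0.0093]
ee_rot: [0.962, 0.273, 0.0, 0.0]
contact_force: [0.5, -0.1, -0.6]
grip_width: 0.647
grasp_force: 0.0
time_s: 29.8
eef_pos: [0.475, -0.1827, 0.0093]
ee_rot: [0.962, 0.273, 0.0, 0.0]
contact_force: [-0.5, -0.2, 4.4]
grip_width: 0.403
grasp_force: 15.0
```

```bash
python3 -m crank '[[0,0,0.05,0,0,0,0.2],[0,0,0.12,0,0,0,0.2],[0,0,0.14,0,0,0,0.2],[0,0,0.14,0,0,0,0.2],[0,0,0.14,0,0,0,0.2],[0,0,0.14,0,0,0,0.2],[0,0,0.14,0,0,0,0.2],[0,0,0.08,0,0,0,0.2],[0,0,0,0,0,0,0.2]]' 15
python3 -m crank '[[0.0295,0.06,0,0,0,0,0.2],[0.049,0.1,0,0,0,0,0.2],[0.049,0.1,0,0,0,0,0.2],[0.049,0.1,0,0,0,0,0.2],[0.049,0.1,0,0,0,0,0.2],[0.049,0.1,0,0,0,0,0.2],[0.049,0.1,0,0,0,0,0.2],[0.049,0.1,0,0,0,0,0.2],[0.049,0.1,0,0,0,0,0.2],[0.049,0.1,0,0,0,0,0.2],[0.049,0.1,0,0,0,0,0.2],[0.049,0.1,0,0,0,0,0.2],[0.049,0.1,0,0,0,0,0.2],[0.049,0.1,0,0,0,0,0.2],[0,0,0,0,0,0,0.2],[0,0,0,0,0,0,0.2],[0,0,0,0,0,0,0.2],[0,0,0,0,0,0,0.2],[0,0,0,0,0,0,0.2]]' 15
python3 -m crank '[[0,0,-0.06,0,0,0,0.2],[0,0,-0.06,0,0,0,0.2],[0,0,0,0,0,0,0.2],[0,0,0,0,0,0,0.2],[0,0,0,0,0,0,0.2],[0,0,0,0,0,0,0.2],[0,0,0,0,0,0,0.2]]' 15
```

```text
time_s: 30.55
eef_pos: [0.4772, -0.184, 0.2038]
ee_rot: [0.962, 0.273, 0.003, 0.003]
contact_force: [-0.3, -0.2, -0.1]
grip_width: 0.401
grasp_force: 15.0
time_s: 32.13
eef_pos: [0.6074, 0.0884, 0.1985]
ee_rot: [0.962, 0.272, -0.0, -0.0]
contact_force: [0.1, -0.1, -0.6]
grip_width: 0.401
grasp_force: 15.0
time_s: 32.72
eef_pos: [0.6084, 0.0894, 0.1754]
ee_rot: [0.962, 0.273, 0.001, 0.0]
contact_force: [-0.5, 0.4, -0.3]
grip_width: 0.401
grasp_force: 15.0
```

```bash
python3 -m crank '[[0,0.001,-0.035,0,0,0,0.2],[0,0,-0.02,0,0,0,0.2],[0,0,0,0,0,0,0.2],[0,0,0,0,0,0,0.2],[0,0,0,0,0,0,0.2],[0,0,0,0,0,0,0.2],[0,0,0,0,0,0,0.2]]' 15
python3 - <<'E'
from h import *
s=viewer.snapshot("scene");e=state()["eef_pos"];print(e)
z=e[2]-.0093+.024
print(fit(s,.6067,.0903,z,.011),fit(s,.6067,.0903,z,.0195))
f=cv2.resize(s["frame"],None,fx=6,fy=6,interpolation=cv2.INTER_CUBIC)
cv2.polylines(f,[np.int32((circ(s,.6067,.0903,z,.0195)+.5)*6)],True,(0,255,0),1)
cv2.polylines(f,[np.int32((circ(s,.6067,.0903,z,.011)+.5)*6)],True,(0,255,0),1)
r,c=map(int,proj(s,np.array([.605,.09,.12])))
cv2.imwrite("pics/p9.png",f[6*(r-45):6*(r+45),6*(c-40):6*(c+40)])
E
```

```text
time_s: 33.3
eef_pos: [0.6081, 0.0896, 0.1641]
ee_rot: [0.962, 0.273, 0.0, 0.0]
contact_force: [-0.6, 0.2, 0.0]
grip_width: 0.402
grasp_force: 15.0
[0.60810919 0.08959581 0.16409778]
(array([0.6082, 0.0893]), array([0.60803008, 0.08945666]), np.float64(5.752465724945068)) (array([0.6077, 0.0898]), array([0.6080205 , 0.08866133]), np.float64(6.671542644500732))
```

View pics/p9.png

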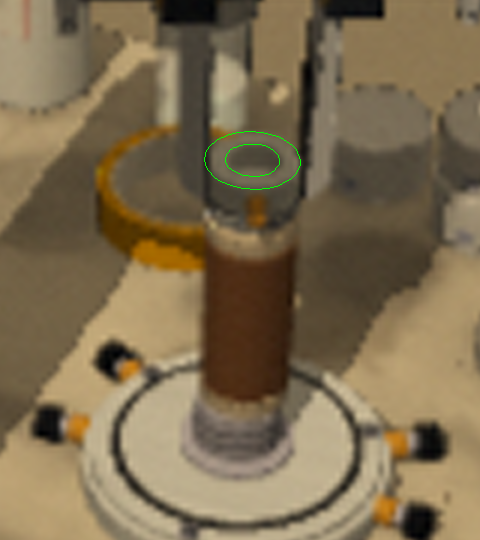

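The cap (252,175) hovers just above the stone, centred, with its hole up and the stub towards the camera. That was my last picture, so the rest is by measurement.

```bash
python3 -m crank '[[-0.003,0.003,-0.01,0,0,0,0.2],[0,0,-0.006,0,0,0,0.2],[0,0,0,0,0,0,0.2],[0,0,0,0,0,0,0.2],[0,0,0,0,0,0,0.2],[0,0,0,0,0,0,0.2]]' 15
python3 -m crank '[[0,0,-0.004,0,0,0,0.2],[0,0,0,0,0,0,0.2],[0,0,0,0,0,0,0.2],[0,0,0,0,0,0,0.2],[0,0,0,0,0,0,0.2]]' 15
```

```text
time_s: 33.85
eef_pos: [0.6074, 0.0903, 0.1608]
ee_rot: [0.962, 0.273, 0.0, -0.0]
contact_force: [0.2, 1.3, 1.2]
grip_width: 0.405
grasp_force: 15.0
time_s: 34.27
eef_pos: [0.6078, 0.0903, 0.1608]
ee_rot: [0.962, 0.273, 0.001, 0.0]
contact_force: [-1.2, 1.2, 5.6]
grip_width: 0.406
grasp_force: 15.0
```

```bash
python3 -m crank '[[0,0,0.005,0,0,0,0.2],[0,0,0,0,0,0,0.2],[0,0,0,0,0,0,0.43],[0,0,0,0,0,0,0.5],[0,0,0,0,0,0,0.6],[0,0,0,0,0,0,0.6],[0,0,0,0,0,0,0.6]]' 15
python3 -m crank '[[0,0,0.04,0,0,0,0.6],[0,0,0.08,0,0,0,0.6],[0,0,0.1,0,0,0,0.6],[0,0,0.08,0,0,0,0.6],[0,0,0,0,0,0,0.6],[0,0,0,0,0,0,0.6]]' 15
python3 -m crank '[[-0.01,0.05,0,0,0,0,0.6],[-0.01,0.109,0,0,0,0,0.6],[-0.01,0.109,0,0,0,0,0.6],[-0.01,0.109,0,0,0,0,0.6],[-0.01,0.109,0,0,0,0,0.6],[-0.01,0.109,0,0,0,0,0.6],[-0.01,0.109,0,0,0,0,0.6],[-0.01,0.109,0,0,0,0,0.6],[-0.01,0.109,0,0,0,0,0.6],[-0.01,0.109,0,0,0,0,0.6],[0,0.109,0,0,0,0,0.6],[0,0.109,0,0,0,0,0.6],[0,0,0,0,0,0,0.6],[0,0,0,0,0,0,0.6],[0,0,0,0,0,0,0.6],[0,0,0,0,0,0,0.6]]' 15
python3 - <<'E'
from h import *
s=viewer.snapshot("scene");q=viewer.snapshot("top");print(state()["eef_pos"])
for k in(s,q): print("cap rim",fit(k,.6067,.0903,.175,.0195)[1:],"hole",fit(k,.6067,.0903,.175,.011)[1:])
print(viewer.look_for(s,"top_cap")[:2],viewer.look_for(q,"top_cap")[:2],proj(s,np.array([.6067,.0903,.17])),proj(q,np.array([.605,.09,.17])))
print(viewer.look_for(s,"ball_seat")[:2],proj(s,np.array([.586,.341,.02])))
E
```

```text
time_s: 34.85
eef_pos: [0.6071, 0.0902, 0.1604]
ee_rot: [0.962, 0.273, -0.0, -0.0]
contact_force: [0.0, 0.5, 0.3]
grip_width: 0.599
grasp_force: 0.0
time_s: 35.35
eef_pos: [0.6083, 0.0902, 0.2224]
ee_rot: [0.962, 0.273, 0.002, 0.0]
contact_force: [-0.3, -0.6, -1.1]
grip_width: 0.601
grasp_force: 0.0
time_s: 36.68
eef_pos: [0.587, 0.339, 0.22]
ee_rot: [0.962, 0.272, -0.001, 0.0]
contact_force: [-0.2, -0.2, -0.2]
grip_width: 0.6
grasp_force: 0.0
[0.58738037 0.33890105 0.22061858]
cap rim (array([0.60594655, 0.08999426]), np.float64(9.514641761779785)) hole (array([0.60978981, 0.09633401]), np.float64(6.920359134674072))
cap rim (array([0.60641837, 0.09025884]), np.float64(9.563681602478027)) hole (array([0.61068855, 0.09247641]), np.float64(8.23270320892334))
[{'pixel': [114.6, 269.1], 'conf': 0.78}, {'pixel': [155.6, 269.9], 'conf': 0.44}] [{'pixel': [120.0, 247.1], 'conf': 0.55}, {'pixel': [216.9, 222.2], 'conf': 0.43}] (np.float64(115.11069847462801), np.float64(268.4507754181127)) (np.float64(120.60326596744255), np.float64(244.39266101683495))
[{'pixel': [233.8, 286.4], 'conf': 0.61}, {'pixel': [136.4, 180.3], 'conf': 0.55}] (np.float64(136.0570295482049), np.float64(184.18344875596142))
```

```bash
python3 -m crank '[[0,0.005,-0.07,0,0,0,0.6],[0,0,-0.13,0,0,0,0.6],[0,0,-0.13,0,0,0,0.6],[0,0,-0.13,0,0,0,0.6],[0,0,-0.13,0,0,0,0.6],[0,0,-0.13,0,0,0,0.6],[0,0,-0.08,0,0,0,0.6],[0,0,0,0,0,0,0.6],[0,0,0,0,0,0,0.6],[0,0,0,0,0,0,0.6],[0,0,0,0,0,0,0.6],[0,0,0,0,0,0,0.6]]' 15
python3 - <<'E'
from h import *
s=viewer.snapshot("scene");print(state()["eef_pos"])
print(fit(s,.586,.341,.0205,.015,w=.006)[:2]); print(viewer.look_for(s,"ball_seat")[:2])
hsv=cv2.cvtColor(s["frame"],cv2.COLOR_BGR2HSV)
r,c=map(int,proj(s,np.array([.586,.341,.012])))
m=hsv[r-12:r+13,c-14:c+15,1]; print(r,c); print("\n".join(" ".join("%3d"%v for v in row) for row in m[::2]))
E
```

```text
time_s: 37.93
eef_pos: [0.5888, 0.3416, 0.063]
ee_rot: [0.962, 0.273, 0.002, -0.0]
contact_force: [-0.3, -0.2, -0.3]
grip_width: 0.6
grasp_force: 0.0
[0.58857334 0.34155769 0.06283258]
(array([0.587, 0.344]), array([0.58688493, 0.34375446]))
[{'pixel': [137.3, 182.0], 'conf': 0.66}]
138 184
230 123 151 248 219 141 106 100  98  95  95  98  96 102 102  99  99 100  95 101  96  98  98  96  95  97  96  95  98
220 234 234 140 103  95  99  98  99  95  95  98  95  99  97 105  98 102 101  99  99  96  99  94  98 100  97  96  99
240 143 105  96  97  98  98  96  98  96  96  96  98 100 100 100  98  98  97  97  97  98  99  98 100  96  97  99 102
103  98  95  95  96  94  95  97  99  98  98  83  65  58  57  61  82  96  96  98  99  95  98  98  98 101 101  97  99
 99  96  97  99  96  97  96  99  97  80  57  50  50  50  50  51  50  52  59  88 106 103 100 100  95  95  98  99 103
 99  99  97  96  97  99 100  99  89  58  52  52  48  47  48  51  49  53  48  78  97 105  98 101 101  98  93  97  99
 99 100  98  98  98 102  99 100  96  62  52  53  52  49  50  53  52  51  51  82 100  98  98 100  99  99  98 102  92
 96  98 101 100 101 100 101  98  98  99  69  53  54  53  53  53  52  58  87  99 104  98  95  99 101  97  96  99  98
 97  99  96  97  99  96 100 101  99  98  94  96  96  89  84  79  91  97 100  99  99 101 101  97 101 101  96 100 101
 95  98 101  99  98  96  99 101  99  99  96  98  98  97  95  97  96  98  96  99 101 101  97  95  97  98  97 103  97
 99  98  98  97  98  98  97  99  97  99  98  98  99  95  98  98  98  97  97  97  99 103  98 101 100  98 104 103  99
 96  98  99  98  99  99  99  97  96  96  98  98  96  98  98  98  98 100 100  97 103 101 101  99 100 104 101  99  97
 98  98  98  98 100  98  97  99  98  96  96  99  98  98  99 100 103 100 100  99  93  93  95 105  95 104  99  99 101
```

```bash
cat > seg.py <<'E'
from h import *
def silh(s,x,y,z0,n=8):
    P=np.vstack([circ(s,x,y,z0+h,r) for h,r in((0,.0065),(.003,.009),(.01,.009),(.01,.015),(.0205,.015),(.0235,.0125),(.0265,.009),(.029,.0045),(.03,.001))])
    m=np.zeros((384*n,512*n),np.uint8); cv2.fillConvexPoly(m,cv2.convexHull(np.int32((P+.5)*n)),1)
    return cv2.resize(m.astype(np.float32),(512,384),interpolation=cv2.INTER_AREA)
def cen(w): 
    a,b=np.mgrid[:384,:512]; return np.array([(w*a).sum(),(w*b).sum()])/w.sum(),w.sum()
E
python3 - <<'E'
from seg import *
s=viewer.snapshot("scene"); print(state()["eef_pos"])
sat=cv2.cvtColor(s["frame"],cv2.COLOR_BGR2HSV)[...,1].astype(float)
w=np.zeros(sat.shape); sl=np.s_[130:146,176:192]; w[sl]=np.clip((98-sat[sl])/46,0,1); w[w<.15]=0
c,A=cen(w)
x,y=.586,.341
for i in range(3):
    c0,A0=cen(silh(s,x,y,0)); d=atz(s,c,.015)-atz(s,c0,.015); x+=d[0];y+=d[1]
print(c,A,c0,A0,x,y)
E
```

```text
[0.58805398 0.34133252 0.06213721]
[136.64117043 183.81057495] 84.69565217391305 [136.64605899 183.81369772] 93.765625 0.5882824766732997 0.3443801658150821
```

Seat estimates from both views agree within about 2 mm, around TCP (0.5877, 0.3413). I'll pinch it once to centre it on one axis, then turn 90° and grip, so it is centred both ways.

```bash
python3 -m crank '[[0,0,-0.08,0,0,0,0.6],[0,0,-0.08,0,0,0,0.6],[0,0,-0.06,0,0,0,0.6],[0,0,0,0,0,0,0.6],[0,0,0,0,0,0,0.6],[0,0,0,0,0,0,0.6],[0,0,0,0,0,0,0.6]]' 5
python3 -m crank '[[0,0,0,0,0,0,0.5],[0,0,0,0,0,0,0.45],[0,0,0,0,0,0,0.4],[0,0,0,0,0,0,0.36],[0,0,0,0,0,0,0.34],[0,0,0,0,0,0,0.32],[0,0,0,0,0,0,0.3],[0,0,0,0,0,0,0.28],[0,0,0,0,0,0,0.25],[0,0,0,0,0,0,0.25]]' 5
```

```text
time_s: 38.67
eef_pos: [0.5884, 0.3415, 0.0182]
ee_rot: [0.962, 0.273, 0.001, -0.0]
contact_force: [0.3, 0.3, -0.1]
grip_width: 0.602
grasp_force: 0.0
time_s: 39.5
eef_pos: [0.5873, 0.3412, 0.017]
ee_rot: [0.962, 0.273, 0.0, -0.0]
contact_force: [-0.6, 2.0, 1.3]
grip_width: 0.302
grasp_force: 5.0
```

```bash
python3 -m crank '[[0,0,0,0,0,0,0.4],[0,0,0,0,0,0,0.6],[0,0,0,0,0,0,0.6],[0,0,0,0,0,0,0.6],[0,0,0.06,0,0,0,0.6],[0,0,0.09,0,0,0.02,0.6]]' 5
python3 -m crank '[[0,0,0,0,0,0.032,0.6],[0,0,0,0,0,0.032,0.6],[0,0,0,0,0,0.032,0.6],[0,0,0,0,0,0.032,0.6],[0,0,0,0,0,0.032,0.6],[0,0,0,0,0,0.032,0.6],[0,0,0,0,0,0.032,0.6],[0,0,0,0,0,0.032,0.6],[0,0,0,0,0,0.032,0.6],[0,0,0,0,0,0.032,0.6],[0,0,0,0,0,0.032,0.6],[0,0,0,0,0,0.032,0.6],[0,0,0,0,0,0.032,0.6],[0,0,0,0,0,0.032,0.6],[0,0,0,0,0,0.032,0.6],[0,0,0,0,0,0,0.6],[0,0,0,0,0,0,0.6],[0,0,0,0,0,0,0.6],[0,0,0,0,0,0,0.6]]' 5
```

```text
time_s: 40.0
eef_pos: [0.5853, 0.34, 0.045]
ee_rot: [0.953, 0.303, -0.003, 0.0]
contact_force: [-0.1, -0.9, -0.1]
grip_width: 0.598
grasp_force: 0.0
time_s: 41.58
eef_pos: [0.5875, 0.341, 0.0472]
ee_rot: [0.488, 0.873, 0.0, 0.0]
contact_force: [-0.7, -0.1, -0.4]
grip_width: 0.6
grasp_force: 0.0
```

```bash
python3 -m crank '[[-0.001,0.001,-0.06,0,0,0,0.6],[0,0,-0.06,0,0,0,0.6],[0,0,-0.037,0,0,0,0.6],[0,0,0,0,0,0,0.6],[0,0,0,0,0,0,0.6],[0,0,0,0,0,0,0.6],[0,0,0,0,0,0,0.6]]' 15
python3 -m crank '[[0,0,0,0,0,0,0.5],[0,0,0,0,0,0,0.45],[0,0,0,0,0,0,0.4],[0,0,0,0,0,0,0.36],[0,0,0,0,0,0,0.34],[0,0,0,0,0,0,0.32],[0,0,0,0,0,0,0.3],[0,0,0,0,0,0,0.28],[0,0,0,0,0,0,0.15],[0,0,0,0,0,0,0.15],[0,0,0,0,0,0,0.15]]' 15
python3 -m crank '[[0,0,0.04,0,0,0,0.15],[0,0,0.1,0,0,0,0.15],[0,0,0.11,0,0,0,0.15],[0,0,0,0,0,0,0.15],[0,0,0,0,0,0,0.15],[0,0,0,0,0,0,0.15]]' 15
```

```text
time_s: 42.17
eef_pos: [0.5876, 0.3414, 0.0159]
ee_rot: [0.487, 0.873, 0.0, 0.0]
contact_force: [-0.2, 0.2, 0.2]
grip_width: 0.602
grasp_force: 0.0
time_s: 43.08
eef_pos: [0.5876, 0.3414, 0.0158]
ee_rot: [0.487, 0.873, 0.0, 0.0]
contact_force: [1.9, 0.5, 0.8]
grip_width: 0.305
grasp_force: 15.0
time_s: 43.58
eef_pos: [0.5862, 0.3408, 0.0644]
ee_rot: [0.487, 0.873, -0.001, -0.001]
contact_force: [-0.5, 0.0, -1.3]
grip_width: 0.302
grasp_force: 15.0
```

```bash
python3 -m crank '[[0,0,0.06,0,0,0,0.15],[0,0,0.13,0,0,0,0.15],[0,0,0.13,0,0,0,0.15],[0,0,0.13,0,0,0,0.15],[0,0,0.13,0,0,0,0.15],[0,0,0.13,0,0,0,0.15],[0,0,0.115,0,0,0,0.15],[0,0,0,0,0,0,0.15],[0,0,0,0,0,0,0.15]]' 15
python3 -m crank '[[0.01,-0.056,0,0,0,0,0.15],[0.01,-0.1,0,0,0,0,0.15],[0.01,-0.1,0,0,0,0,0.15],[0.01,-0.1,0,0,0,0,0.15],[0.01,-0.1,0,0,0,0,0.15],[0.01,-0.1,0,0,0,0,0.15],[0.01,-0.1,0,0,0,0,0.15],[0.01,-0.1,0,0,0,0,0.15],[0.01,-0.1,0,0,0,0,0.15],[0.01,-0.1,0,0,0,0,0.15],[0,-0.1,0,0,0,0,0.15],[0,-0.1,0,0,0,0,0.15],[0,-0.1,0,0,0,0,0.15],[0,0,0,0,0,0,0.15],[0,0,0,0,0,0,0.15],[0,0,0,0,0,0,0.15],[0,0,0,0,0,0,0.15],[0,0,0,0,0,0,0.15],[0,0,0,0,0,0,0.15]]' 15
python3 -m crank '[[0,0,-0.06,0,0,0,0.15],[0,0,-0.04,0,0,0,0.15],[0,0,0,0,0,0,0.15],[0,0,0,0,0,0,0.15],[0,0,0,0,0,0,0.15],[0,0,0,0,0,0,0.15],[0,0,0,0,0,0,0.15],[0,0,0,0,0,0,0.15]]' 15
```

```text
time_s: 44.33
eef_pos: [0.5876, 0.3414, 0.2314]
ee_rot: [0.487, 0.873, 0.001, 0.001]
contact_force: [0.5, -0.4, -1.1]
grip_width: 0.301
grasp_force: 15.0
time_s: 45.92
eef_pos: [0.607, 0.0909, 0.2302]
ee_rot: [0.487, 0.874, -0.0, -0.0]
contact_force: [-0.2, -0.6, -1.2]
grip_width: 0.3
grasp_force: 15.0
time_s: 46.58
eef_pos: [0.6074, 0.0899, 0.2109]
ee_rot: [0.487, 0.873, 0.0, 0.0]
contact_force: [-0.1, -0.3, -0.9]
grip_width: 0.304
grasp_force: 15.0
```

```bash
python3 -m crank '[[0,0,-0.05,0,0,0,0.15],[0,0,-0.04,0,0,0,0.15],[0,0,0,0,0,0,0.15],[0,0,0,0,0,0,0.15],[0,0,0,0,0,0,0.15],[0,0,0,0,0,0,0.15],[0,0,0,0,0,0,0.15]]' 15
python3 -m crank '[[0,0,-0.02,0,0,0,0.15],[0,0,0,0,0,0,0.15],[0,0,0,0,0,0,0.15],[0,0,0,0,0,0,0.15],[0,0,0,0,0,0,0.15]]' 15
```

```text
time_s: 47.17
eef_pos: [0.6074, 0.09, 0.1928]
ee_rot: [0.487, 0.873, 0.0, 0.0]
contact_force: [-0.2, 0.3, 0.7]
grip_width: 0.3
grasp_force: 15.0
time_s: 47.58
eef_pos: [0.6072, 0.09, 0.1885]
ee_rot: [0.487, 0.873, 0.0, 0.0]
contact_force: [-0.0, -0.1, -0.7]
grip_width: 0.303
grasp_force: 15.0
```

The stem tip is already below the cap's face with no contact force, so it's in the hole. Lowering further.

```bash
python3 -m crank '[[0,0,-0.015,0,0,0,0.15],[0,0,-0.012,0,0,0,0.15],[0,0,0,0,0,0,0.15],[0,0,0,0,0,0,0.15],[0,0,0,0,0,0,0.15],[0,0,0,0,0,0,0.15]]' 15
python3 -m crank '[[0,0,-0.006,0,0,0,0.15],[0,0,-0.003,0,0,0,0.15],[0,0,0,0,0,0,0.15],[0,0,0,0,0,0,0.15],[0,0,0,0,0,0,0.15],[0,0,0,0,0,0,0.15]]' 15
```

```text
time_s: 48.08
eef_pos: [0.6072, 0.09, 0.1831]
ee_rot: [0.487, 0.873, 0.0, 0.0]
contact_force: [-0.5, 0.5, -0.8]
grip_width: 0.298
grasp_force: 15.0
time_s: 48.58
eef_pos: [0.6072, 0.09, 0.1814]
ee_rot: [0.487, 0.873, 0.0, 0.0]
contact_force: [0.2, 0.8, 0.6]
grip_width: 0.301
grasp_force: 15.0
```

Contact is beginning at 0.1814 (fully seated is expected at 0.181). I'll take one more small step, then release and clear off.

```bash
python3 -m crank '[[0,0,-0.003,0,0,0,0.15],[0,0,0,0,0,0,0.15],[0,0,0,0,0,0,0.15],[0,0,0,0,0,0,0.15],[0,0,0,0,0,0,0.15]]' 15
python3 -m crank '[[0,0,0.003,0,0,0,0.15],[0,0,0,0,0,0,0.33],[0,0,0,0,0,0,0.4],[0,0,0,0,0,0,0.5],[0,0,0,0,0,0,0.6],[0,0,0,0,0,0,0.6],[0,0,0,0,0,0,0.6]]' 15
python3 -m crank '[[0,0,0.04,0,0,0,0.6],[0,0,0.1,0,0,0,0.6],[0,0,0.12,0,0,0,0.6],[0,0,0.12,0,0,0,0.6],[0,0,0.05,0,0,0,0.6],[-0.06,-0.05,0,0,0,0,0.6],[-0.12,-0.1,0,0,0,0,0.6],[-0.12,-0.12,0,0,0,0,0.6],[-0.12,-0.12,0,0,0,0,0.6],[-0.12,-0.12,0,0,0,0,0.6],[-0.06,-0.12,0,0,0,0,0.6],[0,-0.12,0,0,0,0,0.6],[0,-0.12,0,0,0,0,0.6],[0,-0.12,0,0,0,0,0.6],[0,-0.12,0,0,0,0,0.6],[0,0,0,0,0,0,0.6],[0,0,0,0,0,0,0.6]]' 15
python3 - <<'E'
from seg import *
s=viewer.snapshot("scene");q=viewer.snapshot("top");print(state()["eef_pos"],state()["time_s"])
for n,k in(("scene",s),("top",q)):
    print(n,"cap rim",fit(k,.606,.0901,.175,.0195)[1:],"collar",fit(k,.606,.0901,.1855,.015)[1:], "collar if 10mm high",fit(k,.606,.0901,.1955,.015)[1:])
    print(viewer.look_for(k,"ball_seat")[:2],proj(k,np.array([.606,.0901,.183])))
E
```

```text
time_s: 49.0
eef_pos: [0.6074, 0.09, 0.1813]
ee_rot: [0.487, 0.873, 0.0, 0.0]
contact_force: [-0.2, 0.0, 4.2]
grip_width: 0.301
grasp_force: 15.0
time_s: 49.58
eef_pos: [0.607, 0.09, 0.181]
ee_rot: [0.487, 0.873, -0.0, -0.0]
contact_force: [-0.3, 0.1, -0.8]
grip_width: 0.594
grasp_force: 0.0
time_s: 51.0
eef_pos: [0.4869, -0.1326, 0.267]
ee_rot: [0.488, 0.873, 0.0, -0.0]
contact_force: [-0.3, -0.7, -0.6]
grip_width: 0.604
grasp_force: 0.0
[ 0.48699617 -0.13120633  0.26709196] 51.1
scene cap rim (array([0.61256566, 0.09556648]), np.float64(6.14259147644043)) collar (array([0.59952977, 0.08605613]), np.float64(6.481666564941406)) collar if 10mm high (array([0.59939241, 0.08542291]), np.float64(5.589605331420898))
[{'pixel': [111.9, 269.3], 'conf': 0.68}] (np.float64(110.9513905811911), np.float64(268.6012530460104))
top cap rim (array([0.60474583, 0.08801239]), np.float64(5.842081069946289)) collar (array([0.60490071, 0.09068063]), np.float64(6.131947994232178)) collar if 10mm high (array([0.60138944, 0.09048046]), np.float64(6.128999710083008))
[] (np.float64(117.8100359870225), np.float64(244.2994437154029))
```

The seat bottomed out at 0.1655 m, its fully seated height. The detector also sees it within about 1 px of the predicted seated position. Handing in.

```bash
python3 -m crank '[[0,0,0,0,0,0,0.6],[0,0,0,0,0,0,0.6],[0,0,0,0,0,0,0.6],[0,0,0,0,0,0,0.6]]' 15
python3 - <<'E'
from h import *
s=viewer.snapshot("scene")
for n in("specimen","ball_seat","top_cap"): print(n,viewer.look_for(s,n)[:1])
print(proj(s,np.array([.606,.0901,.103])))
print(workorder.finish_job())
E
```

```text
time_s: 51.53
eef_pos: [0.4872, -0.1316, 0.2673]
ee_rot: [0.487, 0.873, 0.0, 0.0]
contact_force: [0.3, 1.0, 0.2]
grip_width: 0.599
grasp_force: 0.0
specimen [{'pixel': [140.5, 267.5], 'conf': 0.56}]
ball_seat []
top_cap [{'pixel': [120.5, 268.4], 'conf': 0.69}]
(np.float64(136.50956710185037), np.float64(267.397562330983))
the job is handed in; nothing more can be done
None
```

I built the stack on the pedestal in the order asked, with the ball seat's stem down in the cap's hole, and handed it in at about 51.6 s; the last check found the specimen and cap in place but missed the seat, which an earlier frame showed within about 1 px of its seated position.

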